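Monitor unit from its case onto the sloped charging stand

ROBOT

A 7-joint arm with a two-finger parallel gripper is mounted at the origin on the work surface. World frame = base frame: x ahead of the robot, y to its left, z up, the work surface at z = 0. Lengths are in mm, angles in rad, forces in N, time in s.
With the tool pointing down it reaches from about 400 to 850 mm from the base axis. Payload 10.4 kg.
Tool frame: the origin (TCP) lies midway between the tips of the shut fingers; the grasp point (between the pads) lies 19 mm behind it; z points along the fingers, y is the line along which they close (so a half turn about z gives the same grasp; the last joint's range is limited). The gripper opens to 85 mm and grips with 20 to 120 N. Pads are 22 mm wide; open, the fingers measure 114 mm over their backs; the gripper's body (76 mm by 85 mm) begins 54 mm behind the grasp point. The pads swing forward as they close: fully open they stand 13 mm farther back than shut.
Start: joints at [-1.31, 0.332, -0.065, 1.46, 0.022, 1.35, -0.088], TCP at [174.99, 600.025, 231.338] pointing down, gripper open.
Joint ranges: [-2.6, 2.6], [-0.5, 2.12], [-1.47, 1.34], [0.16, 2.42], [-1.27, 4.41], [0.06, 2.06], [-2.6, 2.6]. Speed limits (rad/s): [2.22, 2.22, 2.79, 2.79, 3.14, 3.14, 3.14].

INTERFACE

Orientations are given as [roll, pitch, yaw] about the fixed x, y, z axes, in that order (R = Rz(yaw) Ry(pitch) Rx(roll)).
In Python, from rig import r gives the robot as it stands.
- The arm moves only by the shell command python3 -m pendant 'ROWS'. ROWS is JSON, one flat list of numbers, 7 for each row, row after row: the shift along the tool's x, y, z normalised to -1 to 1, where 1 is 0.6 m, then the turn, a rotation vector about the tool's x, y, z normalised to -1 to 1, where 1 is pi/2 rad, then the opening, from -1 (shut) to 1 (fully open). A call has 1 to 12 rows; each row is the pose to reach, as a shift and turn from the pose commanded when the call began, along the tool's axes at that moment; what a row does not reach only later rows make up. A row lasts 1/8 s, in which the tool goes at most 62.5 mm and 10.7 degrees, less where a joint would pass 70% of its speed; a pose out of reach is approached as far as the arm can. A call with a number of a shift or a turn outside -1 to 1 is refused whole. A call with a gripper value outside its range is refused whole. The fingers move at their own pace and stop on an object; the grip force is fixed at half the most. Time passes only in rows, so rows that repeat a pose let the fingers close. It gives the time, the measured TCP pose, the force, the opening and the grip force at its end, in the units of the state.
- r.read_state(): the state, without advancing time (a new reading comes with each control period).
- r.read_camera(name): name is "scene" or "top" or "wrist"; returns the picture (480x640x3 uint8, red, green, blue); there is no depth.
- r.calibration(name): a dict with "fx", "fy", "cx", "cy" (pixels), "extrinsics" (4x4, takes a point from world to camera coordinates). Camera axes: x right, y up, looking along -z (the intrinsics and any distortion apply to the point x, -y, -z); pixel columns grow to the right and rows downward; lengths in mm; the calibration is good to about 2 mm. A picture is of the moment at which its call begins: read the wrist's pose just before it. calibration takes no time and is no camera call; for the wrist camera it gives the pose at the moment of the call.
- r.sign_off(): hands the job in; it is judged then, once.
The state is a dict: "time_s": time; "joint_positions": joint angles; "dq": joint speeds; "effort": joint torques, N m; "position": TCP position; "eef_rot": TCP orientation; "wrist_force": force on the tool from outside, world axes, zero at the start; "wrist_torque": the same for the moment, N m; "gripper_width": opening from 0.0 (shut) to 1.0 (fully open); "grasp_force": force on a finger pad.
Only numpy, scipy, OpenCV 4.12 (cv2) and the standard library are available. Lean on these libraries where they do the work, as an engineer would, in place of code of your own. Each camera call takes 0.05 s, during which the arm holds its last target. There are 200 camera calls.

TASK

Open the wooden case by its knob until the lid leans back on its stop, and leave it open. Take out the baby-monitor parent unit and set it gently on the narrow sloped charging stand, screen outward and antenna end up, centred and straight along the slope with its bottom end down against the lip. Leave the other things on the dresser where they are.

Things in the scene. Friction and masses are not known exactly. Their poses are not given: they have to be found in the camera images.
- case: Fixed open-topped light-wood case under the lid, outside 180 (x) by 180 (y) by 70 mm high, walls and floor 6 mm thick. Origin at the centre of its underside; x points from the front wall (robot side) to the hinge side. It stands left or right of the middle of the dresser.
- lid (a joint): Angle of the case's lid, a light-wood board 180 x 180 x 8 mm, about 180 g, hinged along the far (+x) top rim of the case, axis along the case's y. 0 = shut, 1.8 rad = leaning back on its stop. It swings freely: it falls shut when let go below about 1.5 rad and falls open onto the stop beyond about 1.6 rad.
- lid_hinge (a point): Middle of the lid's hinge line, 90 mm behind the case's centre and 70 mm above its underside. Does not move as the lid opens.
- lid_handle (a point): Centre of the dark-wood knob on top of the lid: head 28 mm across, 16 mm tall, on a 12 mm stalk. Lid shut: 43 mm above and 150 mm in front of the hinge line, 35 mm above the lid's face, 30 mm from its front edge, on the case's centre line; moves with the lid. Pinched along the case's y, the knob can pivot between the fingers as the lid turns.
- unit: The monitor parent unit, a white plastic slab 116 (x) by 58 (y) by 26 mm (z) with a black screen on its top face, about 190 g. Lies screen up on the case's floor (6 mm above the case's underside), x roughly along the case's x. Origin at the centre of its underside; x points to the antenna end, z out of the screen.
- unit_foot (a point): Middle of the lower edge of the unit's bottom end (the end without antenna), on its underside, 58 mm from the origin along -x.
- unit_antenna (a point): Tip of the unit's stub antenna, 12 mm thick, which stands 30 mm out of the unit's top end, 18 mm to the +y side, 13 mm above the underside.
- unit_screen (a point): Centre of the screen, on the unit's top face (26 mm above the underside).
- dock: The fixed grey charging stand: foot plate 120 x 85 x 12 mm with a short 30 mm square column that carries the sloped rest. Origin at the centre of its underside; +x is away from the robot side. It stands on the other side of the middle from the case.
- rest: The stand's sloped rest: a grey bar 40 mm wide, 100 mm long (the unit overhangs it 9 mm a side), rising away from the robot side at 0.50 rad (29 deg), with a lip 14 mm high, 8 mm thick across its lower end. Origin in the corner where the bar's upper face meets the lip's inner face, on the centre line, 45 mm above the dresser; x up the slope, y across, z out of the face.
- elephant: White ceramic elephant, 131 x 54 x 83 mm, standing in the middle. Origin under its body. Leave alone.
- dispenser: Pale pink push-dispenser bottle, 60 mm across, 169 mm high, standing behind the elephant. Origin at the centre of its underside. Leave alone.
- tin: Empty open aluminium tin, 72 mm across, 60 mm high, at the left. Origin at the centre of its underside. Leave alone.
- rattle: Wooden rattle lying in the middle near the robot: a flat ring with a handle, 139 mm long, 24 mm high. Origin on the underside near its middle. Leave alone.
- brush: Brush with a wooden handle, 160 mm long, lying at the right. Leave alone.
Mind the look-alikes: they are no part of the job. Leave any green look-alike of the dock alone.

How it is judged:
By the outcome, as a careful person would: the job done as asked, in the order asked, and still so for the second after the job is handed in, with the robot touching nothing.
It also fails if it takes over 61 s, if anything falls off the work surface, if the arm or the gripper's body presses on something with over 40 N, if the wrist force passes 120 N, or if a joint passes its speed limit or range.

## Working session

There is one attempt and no reset: what is moved stays moved. The work goes in short steps, Python scripts to look and compute and a shell command to move; the robot and the scene stay as the last step left them, time stands still between calls to the robot, and variables do not carry over. Pictures are saved under pics/ and viewed, at most 10 in all, crops included, and the job is handed in when it is done.

```bash
ls; mkdir -p pics; python3 - <<'E'
from rig import r
import cv2,numpy as np
s=r.read_state();print(s['time_s'],s['position'],s['eef_rot'],s['gripper_width'])
a=r.read_camera("scene");b=r.read_camera("top")
cv2.imwrite('pics/scene0.png',a[...,::-1]);cv2.imwrite('pics/top0.png',b[...,::-1])
for n in("scene","top","wrist"):
    c=r.calibration(n);print(n,{k:np.round(v,3).tolist() for k,v in c.items()})
E
```

```text
pics
0.0 [174.90554577 599.6177093  230.50993062] [-3.14013784e+00  9.15130422e-05  2.85781678e+00] 0.9984553910885323
scene {'fx': 540.688, 'fy': 540.688, 'cx': 317.111, 'cy': 241.74, 'extrinsics': [[0.854, 0.52, 0.004, -405.1], [-0.384, 0.625, 0.68, 102.949], [0.351, -0.582, 0.733, -1549.179], [0.0, 0.0, 0.0, 1.0]]}
top {'fx': 451.312, 'fy': 451.312, 'cx': 318.284, 'cy': 240.096, 'extrinsics': [[-0.009, -1.0, -0.021, 29.762], [0.997, -0.011, 0.081, -468.503], [-0.081, -0.02, 0.996, -1021.983], [0.0, 0.0, 0.0, 1.0]]}
wrist {'fx': 417.696, 'fy': 417.696, 'cx': 320.902, 'cy': 247.891, 'extrinsics': [[0.28, 0.96, -0.001, -624.364], [-0.924, 0.27, -0.269, 34.212], [-0.258, 0.077, 0.963, -379.066], [0.0, 0.0, 0.0, 1.0]]}
```

View pics/scene0.png

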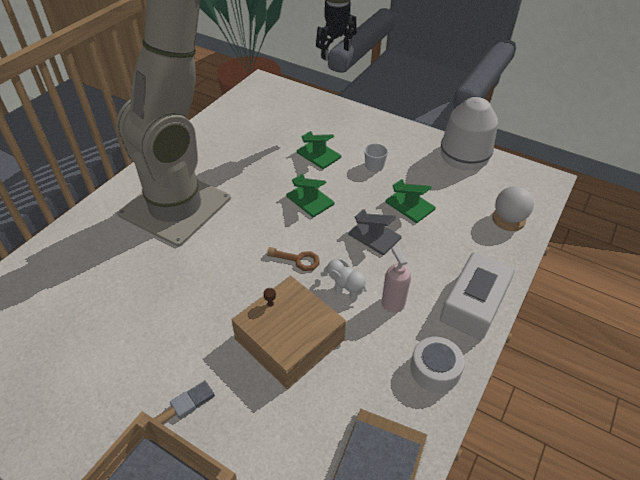

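View pics/top0.png

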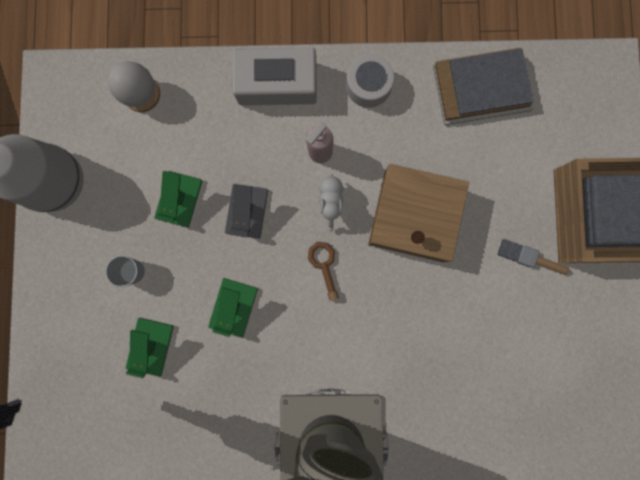

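The scene view shows the case at (290,330) with its knob at (270,296). The grey dock is at (375,230), with three green look-alikes at (318,150), (310,195) and (410,200). In the top view the case is at (420,213), its knob at (418,237), the grey dock at (247,211), and the green ones at (178,199), (233,307) and (150,348). The grey one fits the description, since the green ones are excluded by the text. I'll confirm this in an enlarged crop and measure.

```bash
cat > h.py <<'E'
import numpy as np, cv2, json
from scipy.spatial.transform import Rotation as Ro
def ray(c,uv):
    E=np.array(c['extrinsics']);R=E[:3,:3];t=E[:3,3]
    d=np.array([(uv[0]-c['cx'])/c['fx'],-(uv[1]-c['cy'])/c['fy'],-1.])
    o=-R.T@t;d=R.T@d;return o,d/np.linalg.norm(d)
def plane(c,uv,z):
    o,d=ray(c,uv);return o+d*(z-o[2])/d[2]
def tri(*cu):
    A=np.zeros((3,3));b=np.zeros(3);rs=[ray(c,u) for c,u in cu]
    for o,d in rs:
        P=np.eye(3)-np.outer(d,d);A+=P;b+=P@o
    p=np.linalg.solve(A,b);return p,[np.linalg.norm((np.eye(3)-np.outer(d,d))@(p-o)) for o,d in rs]
def proj(c,p):
    E=np.array(c['extrinsics']);q=E[:3,:3]@np.asarray(p,float)+E[:3,3]
    return np.array([c['cx']+c['fx']*q[0]/-q[2],c['cy']-c['fy']*q[1]/-q[2]])
E
python3 - <<'E'
from h import *
from rig import r
S=r.calibration("scene");T=r.calibration("top")
a=cv2.imread('pics/scene0.png');b=cv2.imread('pics/top0.png')
cr=lambda im,x,y,w,h,f:cv2.resize(im[y:y+h,x:x+w],(w*f,h*f),interpolation=cv2.INTER_CUBIC)
top=np.hstack([cr(b,215,170,66,75,6)[:300],cr(a,335,195,67,70,6)[:300]])
w=top.shape[1]
out=np.zeros((600,800,3),np.uint8);
out[:300,:396]=cr(b,217,177,66,50,6);out[:300,400:796]=cr(a,340,202,66,50,6)
out[300:,:390]=cr(b,360,160,130,100,3);out[300:,400:790]=cr(a,225,270,130,100,3)[:300]
cv2.imwrite('pics/crop1.png',out)
# knob by dark mask
for n,im,box in(("top",b,(380,200,460,250)),("scene",a,(255,280,285,310))):
    x0,y0,x1,y1=box;g=im[y0:y1,x0:x1].max(2);m=(g<65).astype(np.uint8)
    k,l,st,ce=cv2.connectedComponentsWithStats(m)
    print(n,[(st[i].tolist(),(ce[i]+[x0,y0]).round(1).tolist()) for i in range(1,k) if st[i][4]>20])
# lid top via hsv
for n,im,box in(("top",b,(355,150,485,275)),("scene",a,(225,270,355,390))):
    x0,y0,x1,y1=box;h=cv2.cvtColor(im[y0:y1,x0:x1],cv2.COLOR_BGR2HSV)
    m=((h[...,1]>70)).astype(np.uint8);m=cv2.morphologyEx(m,cv2.MORPH_OPEN,np.ones((5,5)))
    cs,_=cv2.findContours(m,0,1);c=max(cs,key=cv2.contourArea)
    p=cv2.approxPolyDP(cv2.convexHull(c),4,True)[:,0]+[x0,y0];print(n,p.tolist())
E
```

```text
top [([32, 31, 12, 12, 112], [417.6, 237.1]), ([0, 46, 17, 4, 25], [387.4, 247.6])]
scene [([9, 9, 11, 18, 86], [268.8, 298.4])]
top [[389, 165], [467, 182], [451, 260], [370, 244]]
scene [[293, 278], [344, 319], [343, 340], [285, 387], [235, 338], [233, 318], [266, 289]]
```

View pics/crop1.png

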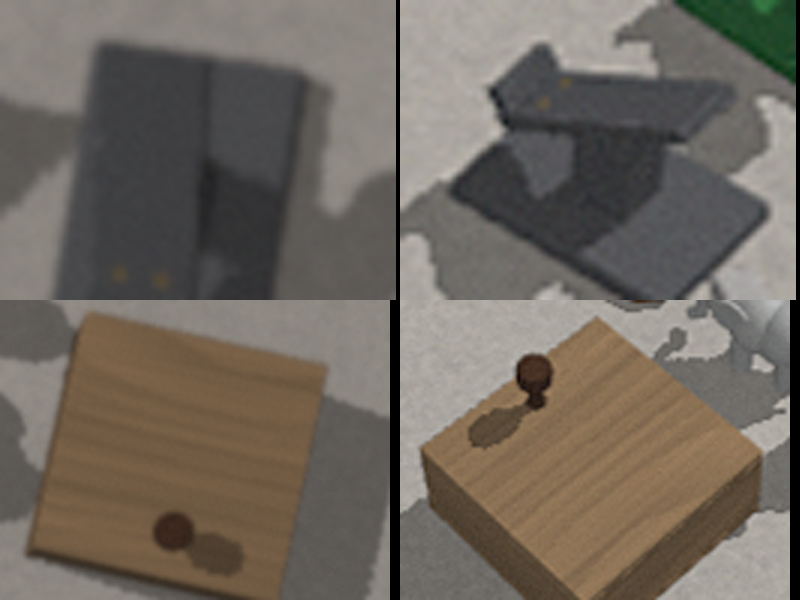

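The crop confirms the grey dock: a narrow sloped bar with gold contacts at its lower, robot-side lip, on a grey foot plate. It also shows the case lid with the knob near its front edge. Next I triangulate.

```bash
python3 - <<'E'
from h import *
from rig import r
S=r.calibration("scene");T=r.calibration("top")
np.set_printoptions(precision=1,suppress=True)
print("knob",*tri((T,(417.6,237.1)),(S,(269.9,294.5))))
tc=[(389,165),(467,182),(451,260),(371,243)]
sc=[(344,319.5),(286,369),(233.5,320),(293,278)]  # scene corners: order guess far-right..
P=[plane(T,u,78) for u in tc]
for p in P: print("top plane",p, 'scene px',proj(S,p))
for u in sc: print("scene plane78",plane(S,u,78))
P=np.array(P);print("centre",P.mean(0),"yaw",np.degrees(np.arctan2(*( (P[0]+P[1]-P[2]-P[3])[[1,0]]))),[np.linalg.norm(P[i]-P[i-1]) for i in range(4)])
# dock rest
o=lambda x,y:(340+(x-400)/6,202+y/6)
t=lambda x,y:(217+x/6,177+y/6)
# far upper corners of bar: top view L=(100,45) R=(208,60); scene: +y side? 
for n,a,b in(("farL",t(100,44),o(735,88)),("farR",t(208,60),o(685,137)),("farL2",t(100,44),o(685,137))):
    print(n,*tri((T,a),(S,b)))
print([plane(S,o(*q),45) for q in((560,76),(507,125))], [plane(T,(217+x/6,177+y/6),45) for x,y in((55,300),)])
for z in (0,):print("plate corners",[plane(S,o(*q),z+12) for q in((768,208),(452,185))])
E
python3 - <<'E'
import cv2,numpy as np
b=cv2.imread('pics/top0.png')
print(b[195:245,247].max(1))
E
```

```text
knob [ 465.  -185.5  109.7] [np.float64(0.5368182875221681), np.float64(0.5368182875220237)]
top plane [ 628.  -133.1   78. ] scene px [345.3 317.9]
top plane [ 587.8 -302.2   78. ] scene px [287.9 367.7]
top plane [ 417.9 -261.9   78. ] scene px [233.6 317.9]
top plane [456.4 -90.4  78. ] scene px [290.9 273.7]
scene plane78 [ 627.6 -138.3   78. ]
scene plane78 [ 586.3 -306.8   78. ]
scene plane78 [ 421.1 -266.5   78. ]
scene plane78 [467.8 -98.7  78. ]
centre [ 522.5 -196.9   78. ] yaw -13.662036975429796 [np.float64(176.83819571861946), np.float64(173.77654102370363), np.float64(174.7108154593554), np.float64(175.7007365141686)]
farL [587.3 207.6  85.3] [np.float64(0.8205972986611875), np.float64(0.8205972986614519)]
farR [581.6 168.6  85.5] [np.float64(0.09232765339428851), np.float64(0.0923276533940615)]
farL2 [581.8 204.4  60.1] [np.float64(13.949217083391023), np.float64(13.949217083391055)]
[array([502., 212.,  45.]), array([496.5, 172.1,  45. ])] [array([498.7, 233. ,  45. ])]
plate corners [array([607.2, 217.1,  12. ]), array([479.6, 155.4,  12. ])]
[ 64  64  66  66  65  66  65  64  66  66  67  65  66  64  66  65  65  65
  66  65  64  67  65  65  66  66  64  64  65  63  63  65  65  63  59  54
  53  54  52  56  58  72 108 133 141 144 145 142 141 141]
```

```bash
cat >> h.py <<'E'
def T_(p,rpy):
    M=np.eye(4);M[:3,:3]=Ro.from_euler('xyz',rpy).as_matrix();M[:3,3]=p;return M
def rel(s,p,rpy):
    "row numbers (6) from state s pose to target"
    A=T_(s['position'],s['eef_rot']);B=T_(p,rpy);D=np.linalg.inv(A)@B
    return np.round(np.r_[D[:3,3]/600,Ro.from_matrix(D[:3,:3]).as_rotvec()/(np.pi/2)],4)
E
python3 - <<'E'
from h import *
from rig import r
np.set_printoptions(precision=3,suppress=True)
s=r.read_state();W=r.calibration("wrist");E=np.array(W['extrinsics'])
A=T_(s['position'],s['eef_rot']);C=np.linalg.inv(A)@np.linalg.inv(E);print(C)
for yaw in (np.radians(166.3),):
  p=[540,190,300]
  E2=np.linalg.inv(T_(p,[np.pi,0,yaw])@C);W2=dict(W,extrinsics=E2)
  for q in([500,192,45],[585,188,90],[540,190,0]):print(proj(W2,q))
  print(rel(s,p,[np.pi,0,yaw]), (0.6*np.linalg.norm(0)))
E
```

```text
[[  -0.       0.963    0.269   68.897]
 [   1.       0.       0.       0.109]
 [   0.       0.269   -0.963 -142.742]
 [   0.       0.       0.       1.   ]]
[312.86  163.841]
[330.773 263.552]
[320.933 198.208]
[-0.775 -0.485 -0.115 -0.001  0.    -0.028] 0.0
```

```bash
python3 -m pendant '[-0.775,-0.485,-0.115,0,0,-0.028,1,-0.775,-0.485,-0.115,0,0,-0.028,1,-0.775,-0.485,-0.115,0,0,-0.028,1,-0.775,-0.485,-0.115,0,0,-0.028,1,-0.775,-0.485,-0.115,0,0,-0.028,1,-0.775,-0.485,-0.115,0,0,-0.028,1,-0.775,-0.485,-0.115,0,0,-0.028,1,-0.775,-0.485,-0.115,0,0,-0.028,1,-0.775,-0.485,-0.115,0,0,-0.028,1,-0.775,-0.485,-0.115,0,0,-0.028,1,-0.775,-0.485,-0.115,0,0,-0.028,1,-0.775,-0.485,-0.115,0,0,-0.028,1]'
python3 - <<'E'
from h import *
from rig import r
s=r.read_state();W=r.calibration("wrist");im=r.read_camera("wrist")[...,::-1]
cv2.imwrite('pics/w1.png',im);json.dump({k:np.array(v).tolist() for k,v in W.items()},open('w1.json','w'))
print(s['position'],s['eef_rot'],s['joint_positions'],s['time_s'])
E
```

```text
time_s: 1.6
position: [539.1, 191.8, 300.0]
eef_rot: [3.142, -0.001, 2.904]
wrist_force: [-0.3, 0.2, -0.1]
gripper_width: 0.995
grasp_force: 0.0
[539.06570271 191.78038072 299.98148873] [ 3.14153604e+00 -8.40352886e-04  2.90403276e+00] [-0.69014662  0.18517244  0.31394459  1.51201455 -0.05781519  1.45411163
  0.9587805 ] 1.6
```

View pics/w1.png

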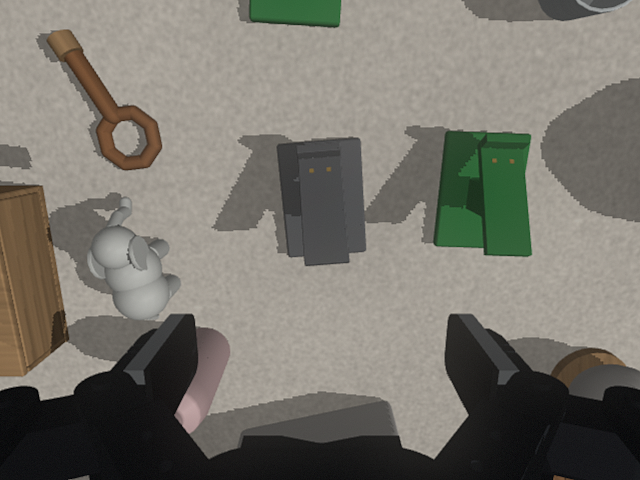

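The wrist view shows the grey dock at (322,205) with its contacts at (311,170) and (328,168), its lip at the top (about row 150), and the far bar corners at about (305,265) and (349,262). A green look-alike is at (485,190). I'll take a second view on the way to the case for stereo.

```bash
python3 - <<'E'
from h import *
from rig import r
s=r.read_state();print(rel(s,[520,110,300],[np.pi,0,2.9032]),rel(s,[465,-184,240],[np.pi,0,2.9032]))
E
```

```text
[-1.000e-03 -1.399e-01  1.000e-04  1.000e-04 -4.000e-04  5.000e-04] [-2.730e-02 -6.377e-01  1.000e-01  1.000e-04 -4.000e-04  5.000e-04]
```

```bash
python3 -m pendant '[0,-0.14,0,0,0,0,1,0,-0.14,0,0,0,0,1,0,-0.14,0,0,0,0,1]'
python3 - <<'E'
from h import *
from rig import r
s=r.read_state();W=r.calibration("wrist");im=r.read_camera("wrist")[...,::-1]
cv2.imwrite('pics/w2.png',im);json.dump({k:np.array(v).tolist() for k,v in W.items()},open('w2.json','w'))
print(s['position'],s['dq'])
print(rel(s,[465,-184,240],[np.pi,0,2.9032]))
a=cv2.imread('pics/w1.png')
def cr(i,x,y):return np.clip(cv2.resize(i[y:y+145,x:x+98],(392,580),interpolation=cv2.INTER_CUBIC)*1.9,0,255).astype(np.uint8)
W1=json.load(open('w1.json'));o1=proj(W1,[540,190,60]);o2=proj(W,[540,190,60]);print(o1,o2)
x2=int(274+o2[0]-o1[0]);y2=int(130+o2[1]-o1[1]);print(x2,y2)
cv2.imwrite('pics/crop2.png',np.hstack([cr(a,274,130),cr(im,x2,y2)]))
E
```

```text
time_s: 2.02
position: [519.7, 107.9, 300.8]
eef_rot: [3.141, 0.001, 2.9]
wrist_force: [0.9, 1.7, -1.0]
gripper_width: 1.003
grasp_force: 0.0
[519.72400542 107.9365699  300.81167749] [-0.02157261  0.02873361 -0.03962357 -0.02177987 -0.01890865 -0.00288232
 -0.01467166]
[-2.770e-02 -4.944e-01  1.009e-01  7.000e-04  3.000e-04 -2.000e-03]
[319.1871982 209.8349747] [411.58350152 207.96147404]
366 128
```

View pics/crop2.png

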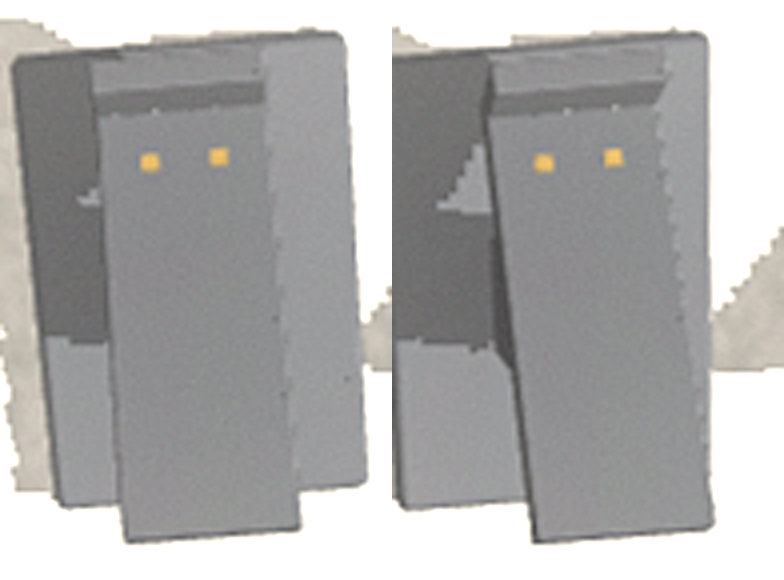

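The two crops show the bar, lip and contacts clearly. In crop 1 the inner corner line runs (101,116) to (265,104) and the far end (126,542) to (300,528). In crop 2 they run (490,118) to (658,105) and (536,542) to (712,528).

```bash
python3 - <<'E'
from h import *
np.set_printoptions(precision=1,suppress=True)
A=json.load(open('w1.json'));B=json.load(open('w2.json'))
f=lambda x,y:(274+x/4-.4,130+y/4-.4); g=lambda x,y:(366+(x-392)/4-.4,128+y/4-.4)
P={}
for n,a,b in(("cornL",(101,116),(490,118)),("cornR",(265,104),(658,105)),("lipL",(97,93),(494,94)),("lipR",(264,79),(667,81)),
 ("farL",(126,542),(536,542)),("farR",(300,528),(712,528)),("conL",(150,162),(544,163)),("conR",(219,157),(614,157))):
    p,e=tri((A,f(*a)),(B,g(*b)));P[n]=p;print(n,p,e[0])
c=(P['cornL']+P['cornR'])/2;F=(P['farL']+P['farR'])/2;k=(P['conL']+P['conR'])/2
d=F-c;print('corner',c,'far',F,'con',k,'len',np.linalg.norm(d),'yaw',np.degrees(np.arctan2(d[1],d[0])),'slope',np.degrees(np.arctan2(d[2],np.hypot(*d[:2]))))
for a,b in(("cornR","cornL"),("farR","farL"),("conR","conL"),("lipR","lipL")):
    w=P[b]-P[a];print(np.linalg.norm(w),np.degrees(np.arctan2(-w[0],w[1])))
E
```

```text
cornL [491.4 182.2  43.1] 0.10756867789333986
cornR [497.5 220.   46.8] 0.07447089706064834
lipL [485.7 183.1  50.3] 0.0018317785780767573
lipR [491.6 220.7  55.9] 0.19492731255352655
farL [580.4 167.4  88.6] 0.027014524044439662
farR [586.  205.7  89.9] 0.05281634545743454
conL [503.7 191.1  51.1] 0.02702122582945087
conR [506.2 206.9  52. ] 0.05323704978673814
corner [494.4 201.1  45. ] far [583.2 186.5  89.3] con [504.9 199.   51.5] len 100.25931652426206 yaw -9.309847470824309 slope 26.230490342157804
38.54303477950022 170.83550318916522
38.77504969041682 171.6614526242197
16.01348167950488 170.9894141132783
38.566725362256676 171.1191370627809
```

```bash
python3 -m pendant '[-0.028,-0.494,0.1,0,0,0,1,-0.028,-0.494,0.1,0,0,0,1,-0.028,-0.494,0.1,0,0,0,1,-0.028,-0.494,0.1,0,0,0,1,-0.028,-0.494,0.1,0,0,0,1,-0.028,-0.494,0.1,0,0,0,1,-0.028,-0.494,0.1,0,0,0,1,-0.028,-0.494,0.1,0,0,0,1,-0.028,-0.494,0.1,0,0,0,1]'
python3 - <<'E'
from h import *
from rig import r
np.set_printoptions(precision=1,suppress=True)
s=r.read_state();W=r.calibration("wrist");im=r.read_camera("wrist")[...,::-1]
cv2.imwrite('pics/w3.png',im);json.dump({k:np.array(v).tolist() for k,v in W.items()},open('w3.json','w'))
print(s['position'],s['eef_rot'],s['joint_positions'])
c=proj(W,[465,-184,112]);print(c)
x0,y0=(c-60).astype(int).clip(0);g=im[y0:y0+120,x0:x0+120].max(2);m=(g<60).astype(np.uint8)
k,l,st,ce=cv2.connectedComponentsWithStats(m)
T=r.calibration("top");S=r.calibration("scene")
for i in range(1,k):
    if st[i][4]>150:
        u=ce[i]+[x0,y0];print(st[i],u,plane(W,u,116),tri((W,u),(T,(417.6,237.1)),(S,(269.9,294.5))))
E
```

```text
time_s: 3.2
position: [466.4, -181.9, 240.4]
eef_rot: [3.141, 0.0, 2.904]
wrist_force: [0.5, 0.0, -0.4]
gripper_width: 1.001
grasp_force: 0.0
[ 466.4 -181.9  240.4] [3.1 0.  2.9] [-0.3  0.   0.6  1.8 -0.   1.3  1.6]
[317.2 236.6]
```

View pics/w3.png

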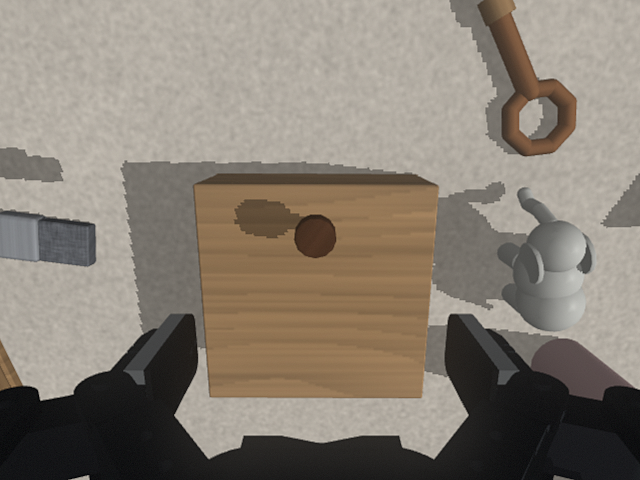

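Dock result: corner at (494,201,45), yaw about -9°, bar length 100 mm, all matching the given sizes. In w3 the knob is at (315,236), which gives (465,-185,112). The lid edges are level in the image, so the tool yaw is aligned with the case. Now I descend and pinch.

```bash
python3 -m pendant '[0.001,-0.006,0.15,0,0,0,1,0.001,-0.006,0.2,0,0,0,1,0.001,-0.006,0.247,0,0,0,1,0.001,-0.006,0.247,0,0,0,1,0.001,-0.006,0.247,0,0,0,-1,0.001,-0.006,0.247,0,0,0,-1,0.001,-0.006,0.247,0,0,0,-1,0.001,-0.006,0.247,0,0,0,-1,0.001,-0.006,0.247,0,0,0,-1,0.001,-0.006,0.247,0,0,0,-1]'
python3 - <<'E'
from h import *
from rig import r
s=r.read_state();print(s['position'],s['joint_positions'],s['grasp_force'])
p=s['position'];y=2.9032
# arc: hinge-relative knob, lid angles
for t in np.r_[np.linspace(0,1.78,25)]:
    R0=np.hypot(150,43);a=np.arctan2(43,-150)-t
    dx=R0*np.cos(a)+150;dz=R0*np.sin(a)-43
    print(round(t,2),'fwd %.1f up %.1f -> x %.3f z %.3f'%(dx,dz,-dx/600,-dz/600))
E
```

```text
time_s: 4.5
position: [465.2, -185.7, 93.2]
eef_rot: [3.14, 0.001, 2.902]
wrist_force: [-2.9, 3.3, 8.5]
gripper_width: 0.301
grasp_force: 58.4
[ 465.21282288 -185.70051471   93.18685894] [-0.279016    0.20908486  0.63094743  1.97395185 -0.14795216  1.00193378
  1.75298161] 58.36285913013853
0.0 fwd 0.0 up -0.0 -> x -0.000 z 0.000
0.07 fwd 3.6 up 11.0 -> x -0.006 z -0.018
0.15 fwd 8.0 up 21.7 -> x -0.013 z -0.036
0.22 fwd 13.2 up 32.0 -> x -0.022 z -0.053
0.3 fwd 19.1 up 42.0 -> x -0.032 z -0.070
0.37 fwd 25.8 up 51.4 -> x -0.043 z -0.086
0.45 fwd 33.1 up 60.4 -> x -0.055 z -0.101
0.52 fwd 41.1 up 68.8 -> x -0.068 z -0.115
0.59 fwd 49.7 up 76.5 -> x -0.083 z -0.128
0.67 fwd 58.8 up 83.6 -> x -0.098 z -0.139
0.74 fwd 68.4 up 90.0 -> x -0.114 z -0.150
0.82 fwd 78.5 up 95.7 -> x -0.131 z -0.160
0.89 fwd 89.0 up 100.6 -> x -0.148 z -0.168
0.96 fwd 99.8 up 104.8 -> x -0.166 z -0.175
1.04 fwd 110.9 up 108.1 -> x -0.185 z -0.180
1.11 fwd 122.2 up 110.5 -> x -0.204 z -0.184
1.19 fwd 133.7 up 112.2 -> x -0.223 z -0.187
1.26 fwd 145.2 up 113.0 -> x -0.242 z -0.188
1.34 fwd 156.8 up 112.9 -> x -0.261 z -0.188
1.41 fwd 168.3 up 112.0 -> x -0.281 z -0.187
1.48 fwd 179.7 up 110.2 -> x -0.300 z -0.184
1.56 fwd 191.0 up 107.6 -> x -0.318 z -0.179
1.63 fwd 202.0 up 104.1 -> x -0.337 z -0.174
1.71 fwd 212.8 up 99.8 -> x -0.355 z -0.166
1.78 fwd 223.2 up 94.8 -> x -0.372 z -0.158
```

```bash
python3 -m pendant '[-0.006,0,-0.018,0,0,0,-1,-0.013,0,-0.036,0,0,0,-1,-0.022,0,-0.053,0,0,0,-1,-0.032,0,-0.07,0,0,0,-1,-0.043,0,-0.086,0,0,0,-1,-0.055,0,-0.101,0,0,0,-1,-0.068,0,-0.115,0,0,0,-1,-0.083,0,-0.128,0,0,0,-1,-0.098,0,-0.139,0,0,0,-1,-0.114,0,-0.15,0,0,0,-1,-0.131,0,-0.16,0,0,0,-1,-0.148,0,-0.168,0,0,0,-1]'
python3 - <<'E'
from rig import r
s=r.read_state();print(s['wrist_force'],s['wrist_torque'],s['joint_positions'])
E
```

```text
time_s: 6.0
position: [550.7, -206.9, 193.5]
eef_rot: [3.141, -0.002, 2.902]
wrist_force: [-1.7, 4.3, -0.7]
gripper_width: 0.305
grasp_force: 59.8
[-1.66792391  4.2938667  -0.65426593] [ 1.09939229  0.6435476  -0.02879228] [-0.24088336  0.30989629  0.63997184  1.6427081  -0.19343884  1.25490101
  1.76860359]
```

```bash
python3 -m pendant '[-0.018,0,-0.007,0,0,0,-1,-0.037,0,-0.012,0,0,0,-1,-0.056,0,-0.016,0,0,0,-1,-0.075,0,-0.019,0,0,0,-1,-0.094,0,-0.02,0,0,0,-1,-0.113,0,-0.02,0,0,0,-1,-0.133,0,-0.019,0,0,0,-1,-0.152,0,-0.016,0,0,0,-1,-0.17,0,-0.011,0,0,0,-1,-0.189,0,-0.006,0,0,0,-1,-0.207,0,0.002,0,0,0,-1,-0.224,0,0.01,0,0,0,-1]'
python3 - <<'E'
from rig import r
s=r.read_state();print(s['wrist_force'],s['wrist_torque'],s['joint_positions'])
E
```

```text
time_s: 7.5
position: [682.9, -239.5, 187.9]
eef_rot: [3.142, 0.003, 2.903]
wrist_force: [0.7, 3.3, 5.8]
gripper_width: 0.3
grasp_force: 61.6
[0.69974574 3.31354956 5.7780593 ] [ 0.77026285 -0.029077    0.00918005] [-0.09385413  0.62958235  0.59701584  1.2410449  -0.34518426  1.36799711
  1.81168197]
```

```bash
python3 -m pendant '[0,0,0,0,0,0,1,0,0,0,0,0,0,1,0,0,0,0,0,0,1,0,0,0,0,0,0,1,0,0,-0.05,0,0,0,1,0,0,-0.13,0,0,0,1,0,0,-0.19,0,0,0,1,0,0,-0.19,0,0,0,1,0.1,0,-0.19,0,0,0,1,0.2,0,-0.19,0,0,0,1,0.25,0,-0.19,0,0,0,1,0.25,0,-0.19,0,0,0,1]'
python3 - <<'E'
from h import *
from rig import r
s=r.read_state();W=r.calibration("wrist");im=r.read_camera("wrist")[...,::-1]
cv2.imwrite('pics/w4.png',im);json.dump({k:np.array(v).tolist() for k,v in W.items()},open('w4.json','w'))
cv2.imwrite('pics/scene4.png',r.read_camera("scene")[...,::-1]);cv2.imwrite('pics/top4.png',r.read_camera("top")[...,::-1])
print(s['position'],s['eef_rot'],s['wrist_force'])
E
```

```text
time_s: 9.0
position: [533.9, -203.3, 300.8]
eef_rot: [3.14, 0.0, 2.902]
wrist_force: [0.6, -0.2, 1.1]
gripper_width: 1.001
grasp_force: 0.0
[ 533.89624083 -203.34908918  300.81501788] [3.13953318e+00 3.00878011e-05 2.90182204e+00] [ 0.64647704 -0.20245666  1.14195825]
```

View pics/w4.png

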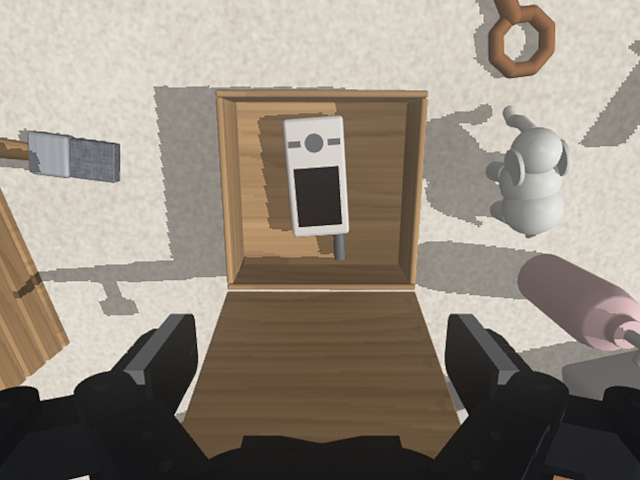

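The lid is open. The unit lies screen up at about (317,176), with its antenna at the hinge side (339,247). Its corners are roughly (284,119), (340,115), (349,231) and (295,237).

```bash
cat > unit.py <<'E'
from h import *
from rig import r
np.set_printoptions(precision=4,suppress=True)
def quad(im,box):
    x0,y0,x1,y1=box;h=cv2.cvtColor(im[y0:y1,x0:x1],cv2.COLOR_BGR2HSV)
    m=((h[...,1]<45)&(h[...,2]>110)).astype(np.uint8)
    cs,_=cv2.findContours(m,0,2);c=max(cs,key=cv2.contourArea)
    hull=cv2.convexHull(c);q=cv2.minAreaRect(hull);
    p=cv2.approxPolyDP(hull,6,True)[:,0]+[x0,y0];return p,cv2.contourArea(c),m
def report(W,p,z):
    P=np.array([plane(W,u,z) for u in p]);print('corners',P.round(1).tolist())
    q=cv2.minAreaRect(P[:,:2].astype(np.float32));print('rect',q)
    b=cv2.boxPoints(q);e=[b[1]-b[0],b[2]-b[1]];L=max(e,key=np.linalg.norm);L=L*np.sign(L[0])
    yaw=np.arctan2(L[1],L[0]);print('yaw',np.degrees(yaw));return np.array(q[0]),yaw
E
python3 - <<'E'
from unit import *
im=cv2.imread('pics/w4.png');W=json.load(open('w4.json'))
p,a,m=quad(im,(245,105,400,270));print(p.tolist(),a)
c,yaw=report(W,p,32)
s=r.read_state()
ct=c
print(rel(s,[ct[0],ct[1],190],[np.pi,0,yaw+np.pi]))
# case rim check
for u in((217,92),(427,93),(230,290),(414,290)):print(plane(W,u,70).round(1))
E
```

```text
[[285, 119], [342, 117], [343, 259], [293, 233]] 6892.5
corners [[448.5, -216.6, 32.0], [459.5, -164.1, 32.0], [595.9, -194.5, 32.0], [557.0, -237.5, 32.0]]
rect ((521.8800659179688, -205.4992218017578), (53.67969512939453, 139.78118896484375), 77.43782043457031)
yaw -12.562181
[ 0.0222 -0.0089  0.1841 -0.     -0.0001 -0.0126]
[ 415.6 -263.8   70. ]
[458.4 -92.4  70. ]
[ 588.5 -305.6   70. ]
[ 630.4 -134.8   70. ]
```

```bash
cat >> unit.py <<'E'
def body(im,box):
    p,a,m=quad(im,box);x0,y0,x1,y1=box
    m=cv2.morphologyEx(m,cv2.MORPH_CLOSE,np.ones((5,5)))
    cs,_=cv2.findContours(m,0,2);m=cv2.drawContours(m*0,[max(cs,key=cv2.contourArea)],-1,1,-1)
    k=25;m=cv2.morphologyEx(cv2.copyMakeBorder(m,40,40,40,40,0),cv2.MORPH_OPEN,np.ones((k,k)))
    cs,_=cv2.findContours(m,0,2);c=max(cs,key=cv2.contourArea)[:,0]+[x0-40,y0-40];return c
def screen(im,box):
    x0,y0,x1,y1=box;m=(im[y0:y1,x0:x1].max(2)<45).astype(np.uint8)
    cs,_=cv2.findContours(m,0,2);c=max(cs,key=cv2.contourArea)[:,0]+[x0,y0];return c
E
python3 - <<'E'
from unit import *
im=cv2.imread('pics/w4.png');W=json.load(open('w4.json'))
c=body(im,(245,105,400,270));print(cv2.minAreaRect(c));report(W,c[::3],32)
c=screen(im,(280,150,360,232));print(cv2.minAreaRect(c));report(W,c,32)
report(W,[(284,118.5),(340.5,115),(349,231),(295,237)],32)
E
```

```text
((315.8748474121094, 175.9976043701172), (118.93683624267578, 60.073177337646484), 86.69812774658203)
corners [[451.4, -197.0, 32.0], [450.1, -210.2, 32.0], [471.2, -223.8, 32.0], [481.6, -224.6, 32.0], [501.2, -228.8, 32.0], [512.1, -229.7, 32.0], [532.5, -234.1, 32.0], [543.8, -235.1, 32.0], [557.0, -237.5, 32.0], [566.3, -208.5, 32.0], [569.3, -187.3, 32.0], [569.0, -184.2, 32.0], [515.0, -172.9, 32.0], [497.7, -170.9, 32.0], [466.8, -164.8, 32.0]]
rect ((509.1479187011719, -201.03973388671875), (57.471160888671875, 115.13831329345703), 80.39311981201172)
yaw -9.606887
((318.5040588378906, 201.06358337402344), (47.54154586791992, 42.105804443359375), 86.34777069091797)
corners [[512.2, -180.2, 32.0], [527.4, -183.8, 32.0], [528.6, -183.1, 32.0], [529.3, -184.3, 32.0], [530.5, -183.5, 32.0], [546.1, -187.1, 32.0], [547.3, -186.4, 32.0], [548.1, -187.6, 32.0], [549.3, -186.9, 32.0], [550.1, -188.1, 32.0], [551.3, -187.3, 32.0], [556.3, -188.5, 32.0], [557.8, -190.9, 32.0], [555.6, -199.7, 32.0], [556.4, -200.9, 32.0], [556.2, -201.9, 32.0], [554.9, -202.6, 32.0], [554.4, -204.6, 32.0], [555.2, -205.8, 32.0], [553.3, -213.6, 32.0], [554.0, -214.9, 32.0], [551.2, -226.6, 32.0], [551.9, -227.8, 32.0], [549.4, -229.3, 32.0], [541.5, -227.2, 32.0], [551.4, -229.8, 32.0], [551.9, -227.8, 32.0], [551.2, -226.6, 32.0], [554.3, -213.9, 32.0], [553.5, -212.6, 32.0], [556.6, -199.9, 32.0], [555.9, -198.7, 32.0], [558.5, -188.0, 32.0], [557.3, -188.7, 32.0], [544.4, -185.7, 32.0], [543.2, -186.5, 32.0], [527.6, -182.8, 32.0], [526.4, -183.6, 32.0]]
rect ((531.9064331054688, -205.03799438476562), (42.419471740722656, 47.10680389404297), 80.55104064941406)
yaw -9.448945
corners [[447.8, -217.4, 32.0], [457.4, -165.1, 32.0], [568.5, -182.0, 32.0], [561.5, -236.6, 32.0]]
rect ((509.251708984375, -199.88638305664062), (55.0428466796875, 115.30622863769531), 80.42942810058594)
yaw -9.570573
```

```bash
python3 - <<'E'
from unit import *
print(rel(r.read_state(),[509,-200.5,150],[np.pi,0,2.975]))
E
```

```text
[ 0.045  -0.0059  0.2508 -0.     -0.0001 -0.0462]
```

```bash
python3 -m pendant '[0.045,-0.006,0.1,0,0,-0.046,1,0.045,-0.006,0.2,0,0,-0.046,1,0.045,-0.006,0.25,0,0,-0.046,1,0.045,-0.006,0.25,0,0,-0.046,1]'
python3 - <<'E'
from unit import *
s=r.read_state();W=r.calibration("wrist");im=r.read_camera("wrist")[...,::-1]
cv2.imwrite('pics/w5.png',im);json.dump({k:np.array(v).tolist() for k,v in W.items()},open('w5.json','w'))
print(s['position'],s['eef_rot'])
W4=json.load(open('w4.json'))
c=proj(W,[509,-200.5,32]);print(c);x,y=c.astype(int)
b=body(im,(x-75,y-110,x+75,y+125));report(W,b[::3],32);
q=screen(im,(x-55,y-40,x+55,y+90));report(W,q[::4],32)
print('screen tri',tri((W,cv2.minAreaRect(q)[0]),(W4,(318.5,201.06))),'body tri',tri((W,cv2.minAreaRect(b)[0]),(W4,(315.87,176.0))))
E
```

```text
time_s: 9.65
position: [507.5, -200.7, 148.5]
eef_rot: [-3.141, -0.005, 2.974]
wrist_force: [-1.3, 0.3, -0.1]
gripper_width: 1.001
grasp_force: 0.0
[ 507.5083 -200.7252  148.5167] [-3.1406 -0.005   2.9739]
[321.7045 245.4512]
corners [[447.8, -214.0, 32.0], [448.6, -216.6, 32.0], [448.9, -218.5, 32.0], [480.7, -225.5, 32.0], [497.4, -227.5, 32.0], [539.9, -235.3, 32.0], [556.5, -237.2, 32.0], [558.8, -236.9, 32.0], [560.6, -235.2, 32.0], [568.5, -184.2, 32.0], [565.9, -181.8, 32.0], [517.9, -174.3, 32.0], [492.8, -169.5, 32.0], [457.1, -166.3, 32.0], [455.5, -168.5, 32.0]]
rect ((508.10137939453125, -201.00074768066406), (57.24498748779297, 114.71280670166016), 80.60519409179688)
yaw -9.394798
corners [[516.0, -181.2, 32.0], [537.0, -184.3, 32.0], [540.4, -185.5, 32.0], [544.7, -185.5, 32.0], [557.9, -189.5, 32.0], [557.9, -193.6, 32.0], [556.1, -200.1, 32.0], [555.4, -204.1, 32.0], [532.1, -226.3, 32.0], [545.4, -185.6, 32.0]]
rect ((541.3197631835938, -197.62167358398438), (36.66150665283203, 47.880958557128906), 19.55173683166504)
yaw -70.448326
screen tri (array([ 529.9576, -204.3577,   41.9511]), [np.float64(0.1481564837927658), np.float64(0.14815648379278795)]) body tri (array([ 508.3527, -201.4525,   18.3795]), [np.float64(0.2442529622308119), np.float64(0.24425296223081983)])
```

```bash
python3 -m pendant '[-0.001,0,0.09,0,0,0,1,-0.001,0,0.16,0,0,0,1,-0.001,0,0.21,0,0,0,1,-0.001,0,0.242,0,0,0,1,-0.001,0,0.242,0,0,0,1,-0.001,0,0.242,0,0,0,1]'
python3 -m pendant '[0,0,0,0,0,0,-1,0,0,0,0,0,0,-1,0,0,0,0,0,0,-1,0,0,0,0,0,0,-1,0,0,0,0,0,0,-1]'
```

```text
time_s: 10.45
position: [510.2, -201.4, 7.1]
eef_rot: [-3.142, 0.002, 2.974]
wrist_force: [-0.9, 0.2, -0.9]
gripper_width: 1.0
grasp_force: 0.0
time_s: 11.08
position: [509.8, -201.1, 6.9]
eef_rot: [3.141, 0.002, 2.974]
wrist_force: [-2.2, 1.0, 8.0]
gripper_width: 0.665
grasp_force: 64.1
```

The unit is gripped, but a little high. I'll regrasp 4 mm lower for more pad overlap.

```bash
python3 -m pendant '[0,0,0,0,0,0,0.7,0,0,0,0,0,0,0.7,0,0,0.007,0,0,0,0.7,0,0,0.007,0,0,0,0.7,0,0,0.007,0,0,0,-1,0,0,0.007,0,0,0,-1,0,0,0.007,0,0,0,-1,0,0,0.007,0,0,0,-1]'
python3 - <<'E'
from unit import *
s=r.read_state();print(s['position'],s['eef_rot'],s['wrist_force'],s['joint_positions'])
# planned dock pose: unit in tool frame from measured
A=T_(s['position'],s['eef_rot']);U=T_([508.3,-201,6],[0,0,np.radians(-9.45)])
G=np.linalg.inv(A)@U;np.save('G.npy',G);print(G)
E
```

```text
time_s: 12.08
position: [509.2, -201.1, 1.8]
eef_rot: [3.142, 0.0, 2.974]
wrist_force: [-1.2, -1.1, 5.2]
gripper_width: 0.671
grasp_force: 68.1
[ 509.2352 -201.1467    1.8436] [3.1415 0.0004 2.9739] [-1.2398 -1.1012  5.165 ] [-0.1827  0.4628  0.5679  1.9114 -0.3232  0.858   1.9546]
[[-1.      0.0028 -0.0004  0.9447]
 [ 0.0028  1.      0.0001 -0.011 ]
 [ 0.0004  0.0001 -1.     -4.1568]
 [ 0.      0.      0.      1.    ]]
```

```bash
python3 -m pendant '[0,0,-0.02,0,0,0,-1,0,0,-0.06,0,0,0,-1,0,0,-0.12,0,0,0,-1,0,0,-0.2,0,0,0,-1,0,0,-0.3,0,0,0,-1,0,0,-0.38,0,0,0,-1,0,0,-0.38,0,0,0,-1,0,0,-0.38,0,0,0,-1]'
cat > dock.py <<'E'
from unit import *
O=np.array([494.4,201.1,45.]);YAW=np.radians(-9.0);SL=.5
def tgt(dx,dz,dy=0,O=O,up=0):
    Rr=Ro.from_euler('xyz',[0,-SL,YAW]).as_matrix()
    U=np.eye(4);U[:3,:3]=Rr;U[:3,3]=O+Rr@[58+dx,dy,dz]+[0,0,up]
    return U@np.linalg.inv(np.load('G.npy'))
def relT(s,B):
    A=T_(s['position'],s['eef_rot']);D=np.linalg.inv(A)@B
    return np.round(np.r_[D[:3,3]/600,Ro.from_matrix(D[:3,:3]).as_rotvec()/(np.pi/2)],4)
E
python3 - <<'E'
from dock import *
s=r.read_state();print(s['joint_positions'])
for B in(tgt(5,0,up=140),tgt(5,15)):print(B[:3,3],relT(s,B))
E
```

```text
time_s: 13.08
position: [508.5, -200.7, 228.8]
eef_rot: [3.141, -0.001, 2.974]
wrist_force: [0.1, 0.4, -3.1]
gripper_width: 0.668
grasp_force: 64.7
[-0.3018  0.1751  0.6727  1.7047 -0.113   1.3021  1.7969]
[551.797  192.0181 212.01  ] [ 0.038   0.6574  0.0283 -0.0019 -0.3192 -0.0049]
[544.6942 193.1431  85.1737] [ 0.0498  0.6572  0.2397 -0.0019 -0.3192 -0.0049]
```

```bash
python3 -m pendant '[0,0.06,0,0,0,0,-1,0.01,0.16,0,0,0,0,-1,0.015,0.26,0,0,0,0,-1,0.02,0.36,0,0,0,0,-1,0.025,0.46,0,0,0,0,-1,0.03,0.55,0,-0.0005,-0.06,0,-1,0.035,0.62,0.01,-0.001,-0.16,-0.002,-1,0.038,0.657,0.028,-0.0015,-0.25,-0.004,-1,0.038,0.657,0.028,-0.002,-0.319,-0.005,-1,0.038,0.657,0.028,-0.002,-0.319,-0.005,-1,0.038,0.657,0.028,-0.002,-0.319,-0.005,-1,0.038,0.657,0.028,-0.002,-0.319,-0.005,-1]'
python3 - <<'E'
from dock import *
s=r.read_state();W=r.calibration("wrist");im=r.read_camera("wrist")[...,::-1]
cv2.imwrite('pics/w6.png',im);json.dump({k:np.array(v).tolist() for k,v in W.items()},open('w6.json','w'))
cv2.imwrite('pics/scene6.png',r.read_camera("scene")[...,::-1]);cv2.imwrite('pics/top6.png',r.read_camera("top")[...,::-1])
print(s['position'],s['eef_rot'],s['joint_positions'])
A=T_(s['position'],s['eef_rot']);U=A@np.load('G.npy')
for q in([58,29,26],[58,-29,26],[-58,-29,26],[-58,29,26],[-58,29,0],[-58,-29,0],[88,18,13]):print(q,proj(W,(U@[*q,1])[:3]).round(1))
for y,x,z in((20,0,0),(-20,0,0),(20,-8,14),(-20,-8,14),(20,0,14),(-20,0,14)):
    Rr=Ro.from_euler('xyz',[0,-SL,YAW]).as_matrix();print('rest',(x,y,z),proj(W,O+Rr@[x,y,z]).round(1))
for B in(tgt(5,30),tgt(5,3)):print(relT(s,B))
E
```

```text
time_s: 14.58
position: [553.1, 190.7, 212.8]
eef_rot: [3.14, 0.5, 2.98]
wrist_force: [0.7, -0.2, -1.8]
gripper_width: 0.665
grasp_force: 64.7
[553.1044 190.6611 212.8409] [3.1403 0.5001 2.9795] [-0.9103 -0.0297  0.2988  2.0032  0.4723  0.85    0.5405]
[58, 29, 26] [406.1 513.7]
[58, -29, 26] [236.1 514. ]
[-58, -29, 26] [211.  169.7]
[-58, 29, 26] [428.7 169. ]
[-58, 29, 0] [408.9 162. ]
[-58, -29, 0] [231.2 162.6]
[88, 18, 13] [367.4 545.1]
rest (0, 20, 0) [357.5  12.5]
rest (0, -20, 0) [286.4  12.9]
rest (-8, 20, 14) [360.  -11.8]
rest (-8, -20, 14) [283.8 -11.3]
rest (0, 20, 14) [359.7   5.3]
rest (0, -20, 14) [284.2   5.7]
[ 0.1148  0.0016  0.1548 -0.0007 -0.0002 -0.001 ]
[ 0.1148  0.0016  0.1998 -0.0007 -0.0002 -0.001 ]
```

View pics/w6.png

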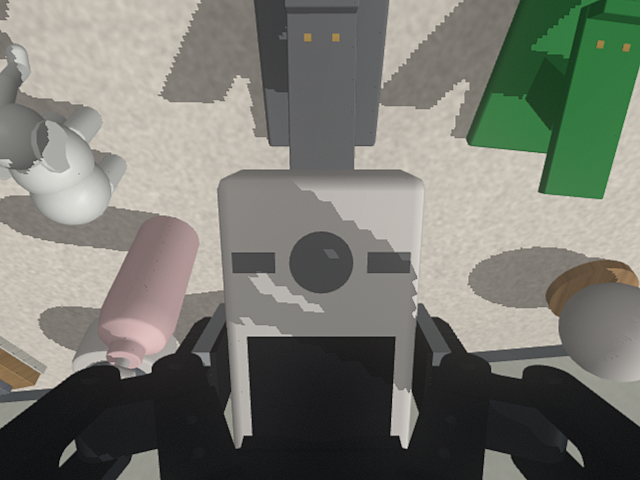

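The picture shows the unit held symmetrically: its foot edge spans columns 219 to 424 at row 172, centre 321.5. The bar is centred at column 322 to 323, with its corner line at row 12, close to prediction. I go down along the slope normal.

```bash
python3 -m pendant '[0.06,0.001,0,0,0,0,-1,0.115,0.002,0.03,0,0,0,-1,0.115,0.002,0.08,0,0,0,-1,0.115,0.002,0.12,0,0,0,-1,0.115,0.002,0.155,0,0,0,-1,0.115,0.002,0.175,0,0,0,-1,0.115,0.002,0.19,0,0,0,-1,0.115,0.002,0.19,0,0,0,-1]'
python3 - <<'E'
from dock import *
s=r.read_state();W=r.calibration("wrist");im=r.read_camera("wrist")[...,::-1]
cv2.imwrite('pics/w7.png',im);json.dump({k:np.array(v).tolist() for k,v in W.items()},open('w7.json','w'))
cv2.imwrite('pics/scene7.png',r.read_camera("scene")[...,::-1])
print(s['position'],s['eef_rot'],s['joint_positions'])
for B in(tgt(5,0),tgt(0,0)):print(relT(s,B))
a=cv2.imread('pics/scene7.png')[180:255,330:430]
out=np.zeros((600,800,3),np.uint8);out[:300,:400]=cv2.resize(a,(400,300),interpolation=cv2.INTER_CUBIC)
out[:300,400:]=cv2.resize(im[60:210,220:420],(400,300));out[300:,:400]=cv2.resize(im,(400,300))
cv2.imwrite('pics/crop7.png',out)
E
```

```text
time_s: 15.72
position: [546.9, 193.6, 79.4]
eef_rot: [3.141, 0.501, 2.982]
wrist_force: [-0.4, -0.4, -2.2]
gripper_width: 0.668
grasp_force: 64.7
[546.9116 193.6222  79.3979] [3.1408 0.5009 2.9817] [-0.8987  0.1533  0.2938  2.1428  0.586   0.5603  0.339 ]
[-0.0015 -0.0014  0.0149 -0.0004  0.0003  0.0002]
[ 0.0068 -0.0014  0.0149 -0.0004  0.0003  0.0002]
```

View pics/crop7.png

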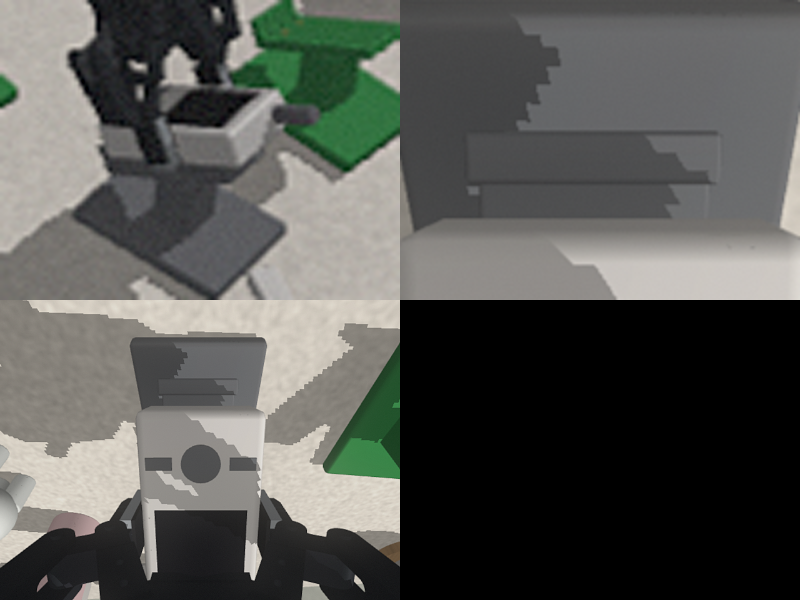

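The lip spans columns 253 to 380, centre 317. The unit's foot is centred at about 321, so it sits about 1.3 mm to the +y side. Both edges are level. I shift -0.002 in y and lower slowly.

```bash
python3 -m pendant '[0,-0.002,0.004,0,0,0,-1,0,-0.002,0.008,0,0,0,-1,0,-0.002,0.01,0,0,0,-1,0,-0.002,0.012,0,0,0,-1]';python3 -m pendant '[0,0,0.001,0,0,0,-1,0,0,0.0015,0,0,0,-1]'
```

```text
time_s: 16.32
position: [550.1, 192.0, 73.2]
eef_rot: [3.14, 0.501, 2.982]
wrist_force: [-0.8, -0.5, -1.8]
gripper_width: 0.665
grasp_force: 64.7
time_s: 16.58
position: [550.5, 192.0, 72.5]
eef_rot: [3.14, 0.501, 2.982]
wrist_force: [-0.2, 1.0, -2.1]
gripper_width: 0.666
grasp_force: 64.7
```

```bash
python3 -m pendant '[0,0,0.001,0,0,0,-1,0,0,0.002,0,0,0,-1,0,0,0.002,0,0,0,-1]';python3 -m pendant '[0,0,0.001,0,0,0,-1,0,0,0.002,0,0,0,-1,0,0,0.002,0,0,0,-1]'
```

```text
time_s: 16.95
position: [551.0, 191.9, 71.3]
eef_rot: [3.14, 0.501, 2.982]
wrist_force: [-0.4, 0.5, -2.0]
gripper_width: 0.672
grasp_force: 64.7
time_s: 17.32
position: [551.4, 191.9, 71.0]
eef_rot: [3.14, 0.501, 2.982]
wrist_force: [-12.4, -1.9, 13.4]
gripper_width: 0.664
grasp_force: 67.1
```

```bash
python3 -m pendant '[0,0,-0.001,0,0,0,-1,0.002,0,-0.001,0,0,0,-1,0.004,0,-0.001,0,0,0,-1,0.006,0,-0.001,0,0,0,-1]';python3 -m pendant '[0.002,0,0,0,0,0,-1,0.003,0,0,0,0,0,-1,0.003,0,0,0,0,0,-1]'
```

```text
time_s: 17.82
position: [548.4, 192.5, 69.4]
eef_rot: [3.14, 0.502, 2.982]
wrist_force: [0.4, 0.8, 1.8]
gripper_width: 0.664
grasp_force: 65.0
time_s: 18.2
position: [546.8, 192.8, 68.4]
eef_rot: [3.14, 0.501, 2.982]
wrist_force: [-0.6, -0.0, 2.3]
gripper_width: 0.67
grasp_force: 65.2
```

```bash
python3 -m pendant '[0.002,0,0,0,0,0,-1,0.003,0,0,0,0,0,-1,0.003,0,0,0,0,0,-1]'; python3 - <<'E'
from dock import *
s=r.read_state();print(relT(s,tgt(0,0)))
E
```

```text
time_s: 18.58
position: [546.6, 192.8, 68.6]
eef_rot: [3.139, 0.503, 2.981]
wrist_force: [7.8, -1.7, 3.2]
gripper_width: 0.666
grasp_force: 65.0
[-0.0021  0.0001 -0.0008  0.0005  0.0019 -0.0004]
```

```bash
python3 -m pendant '[-0.001,0,0,0,0,0,-1,-0.001,0,0,0,0,0,1,-0.001,0,0,0,0,0,1,-0.001,0,0,0,0,0,1,-0.001,0,0,0,0,0,1]' && python3 -m pendant '[0,0,-0.03,0,0,0,1,0,0,-0.08,0,0,0,1,0,0,-0.15,0,0,0,1,0,0,-0.22,0,0,0,1,0,0,-0.22,0,0,0,1,0,0,-0.22,0,0,0,1]'
python3 - <<'E'
from dock import *
s=r.read_state();W=r.calibration("wrist");im=r.read_camera("wrist")[...,::-1]
cv2.imwrite('pics/w8.png',im)
sc=r.read_camera("scene")[...,::-1];cv2.imwrite('pics/scene8.png',sc)
R_=Ro.from_euler('xyz',[0,-SL,YAW]).as_matrix()
for q in([0,0,26],[116,0,26],[0,29,26],[0,-29,26],[116,29,26],[116,-29,26],[-8,20,14],[-8,-20,14],[-8,20,14]):print(q,proj(W,O+R_@q).round(1))
out=np.zeros((600,800,3),np.uint8);out[:480,:400]=im[:,120:520]
out[:300,400:]=cv2.resize(sc[180:255,330:430],(400,300),interpolation=cv2.INTER_CUBIC)
out[300:,400:]=cv2.resize(sc,(400,300))
cv2.imwrite('pics/crop8.png',out)
E
```

```text
time_s: 19.2
position: [545.4, 192.7, 67.5]
eef_rot: [3.141, 0.501, 2.982]
wrist_force: [-0.0, 0.8, -0.2]
gripper_width: 1.003
grasp_force: 0.0
time_s: 19.95
position: [482.9, 202.6, 183.1]
eef_rot: [3.14, 0.501, 2.982]
wrist_force: [-0.2, 0.2, -0.3]
gripper_width: 0.999
grasp_force: 0.0
[0, 0, 26] [321.2 154. ]
[116, 0, 26] [321.7 338.1]
[0, 29, 26] [372.1 153.8]
[0, -29, 26] [270.4 154.1]
[116, 29, 26] [366.7 337.9]
[116, -29, 26] [276.8 338.2]
[-8, 20, 14] [355.  138.9]
[-8, -20, 14] [287.4 139.1]
[-8, 20, 14] [355.  138.9]
```

View pics/crop8.png

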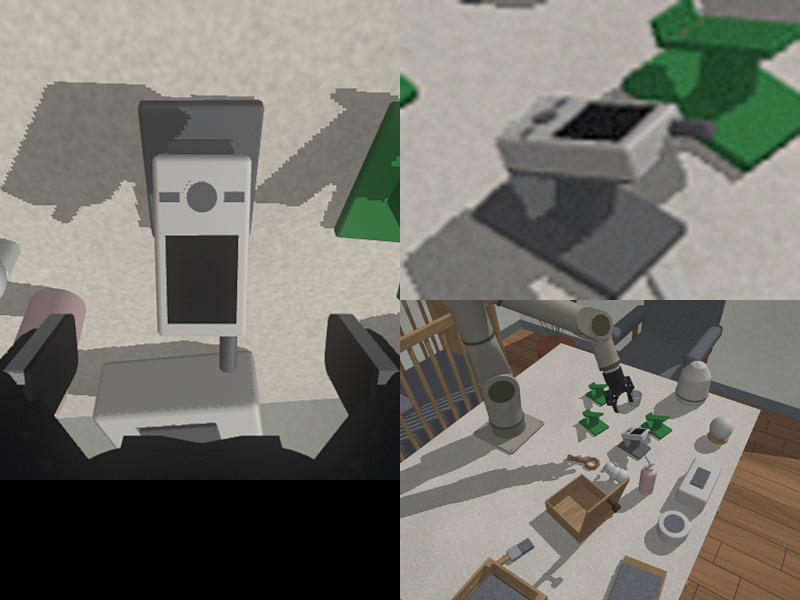

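The unit rests on the grey stand screen up, with its antenna end at the top. Its foot spans columns 273 to 372 (centre 322.5) against a lip spanning 288 to 355 (centre 321.5), and the foot row is 153 against 154 predicted. The lid stays open in the scene view and the gripper is clear, so I hand in.

```bash
python3 -c "
from rig import r
print(r.sign_off())"
```

```text
the job is handed in; nothing more can be done
None
```

The case is open with its lid back on the stop, and the parent unit is on the grey stand, screen outward and antenna up, centred within about 1 mm with its foot against the lip; handed in at about 20 s with the gripper clear.

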